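# Dry-fit the model lighthouse

## Robot

A 6-joint arm with a two-finger parallel gripper is mounted at the origin on the work surface. World frame = base frame: x ahead of the robot, y to its left, z up, the work surface at z = 0. Lengths are in m, angles in rad, forces in N, time in s.
With the tool pointing down it reaches from about 0.375 to 0.9 m from the base axis. Payload 3.1 kg.
Tool frame: the origin (TCP) lies at the very end of the fingers, on their centre line; the grasp point (between the pads) lies 19 mm behind it; z points along the fingers, x is the direction in which the jaws open and shut, and the axes are right-handed (so a half turn about z gives the same grasp; the last joint's range is limited). The gripper opens to 87 mm and grips with 3 to 60 N. Pads are 19 mm wide; open, the fingers measure 117 mm over their backs; the gripper's body (75 mm by 190 mm) begins 51 mm behind the grasp point.
Start: joints at [-1.3, 0.527, 1.433, -0, 1.181, -0.178], TCP at [0.271, -0.563, 0.223] pointing down, gripper open.
Joint ranges: [-3.08, 3.08], [-0.75, 2.2], [0.22, 2.44], [-1.43, 4.57], [0, 2.65], [-2.85, 2.85]. Speed limits (rad/s): [2.79, 2.79, 3.14, 3.14, 3.14, 3.14].

## Interface

Orientations are given as [roll, pitch, yaw] about the fixed x, y, z axes, in that order (R = Rz(yaw) Ry(pitch) Rx(roll)).
In Python, from workcell import env gives the robot as it stands. The module is installed in compiled form; this text tells all that it offers.
- The arm moves only by the tool drive_tool, never from a script. Its arguments are lists of equal length, an entry for each row: "grip": the closure in counts, from 0 (fully open) to 255 (shut); "offset": the shift along the tool's x, y, z in m, a list of three; "delta_rot": the turn, a rotation vector about the tool's x, y, z in rad, a list of three. A call has 1 to 12 rows; each row is the pose to reach, as a shift and turn from the pose commanded when the call began, along the tool's axes at that moment; what a row does not reach only later rows make up. A row lasts 1/8 s, in which the tool goes at most 62.5 mm and 10.7 degrees, less where a joint would pass 70% of its speed; a pose out of reach is approached as far as the arm can. A call with a gripper value outside its range is refused whole. The fingers move at their own pace and stop on an object; "squeeze" is the grip in N (left out, the last holds). Time passes only in rows, so rows that repeat a pose let the fingers close. It gives the time, the measured TCP pose, the force and the opening at its end, in the units of the state.
- env.get_state(): the state, without advancing time (a new reading comes with each control period).
- env.read_camera(name): name is "scene" or "top" or "wrist"; returns (picture, depth): 384x512x3 uint8, red, green, blue; 384x512 float32, m along the optical axis (not along the pixel's ray), 0 where there is no reading.
- env.calibration(name): a dict with "fx", "fy", "cx", "cy" (pixels), "rvec" (rotation vector, rad) and "tvec" (3), from world to camera coordinates, as OpenCV has them; the wrist camera has in their place "T_tool_cam" (4x4, takes a point from camera to tool coordinates, whose origin is the TCP and whose axes are the tool frame's). Camera axes: x right, y down, z forward; pixel columns grow to the right and rows downward; lengths in m; the calibration is good to about 2 mm. A picture is of the moment at which its call begins: read the wrist's pose just before it. calibration takes no time and is no camera call.
- env.sign_off(): hands the job in, once; it reports no verdict.
The state is a dict: "t": time; "q": joint angles; "joint_vel": joint speeds; "tau": joint torques, N m; "tool_pos": TCP position; "orientation": TCP orientation; "ft_force": force on the tool from outside, world axes, zero at the start; "torque": the same for the moment, N m; "finger_gap": finger opening in m.
Only numpy, scipy, OpenCV 4.12 (cv2) and the standard library are available. Lean on these libraries where they do the work, as an engineer would, in place of code of your own. Each camera call takes 0.05 s, during which the arm holds its last target.

## Task

Dry-fit the model lighthouse on its round plinth, building upwards one part at a time: first the wide tower section, then the narrow tower section, then the gallery with its projecting deck, and last the domed lantern on top. Each part must sit fully down over the spigot below it, upright, and be let go before the next is brought. The square plinth belongs to another model; do not knock over or push aside the paint jars and the cement bottle.

Things in the scene. Friction and masses are not known exactly. Their poses are not given: they have to be found in the camera images.
- lower: wide tower section, cream-grey plastic, loose, standing upright at the start: plain straight drum 60 mm in diameter, 50 mm high, with a dark door and small windows on its side; on its top a spigot 10 mm high, tapering from radius 14 to 8 mm. Underside: socket of radius 16 mm, 12 mm deep, that fits over any round spigot. Origin: centre of the underside; z up along its axis. About 0.14 kg.
- upper: narrow tower section, same plastic, loose, upright at the start: plain straight drum 48 mm in diameter, 45 mm high, with four windows; on its top a spigot 10 mm high, tapering from radius 14 to 8 mm. Underside: socket of radius 16 mm, 12 mm deep, that fits over any round spigot. Origin: centre of the underside; z up along its axis. About 0.1 kg.
- gallery: gallery, same plastic, loose, upright at the start: from below a collar 44 mm in diameter (0 to 12 mm up), a flat deck 66 mm in diameter (12 to 18 mm up), a straight drum 36 mm in diameter (18 to 44 mm up, the part to grip); on its top a spigot 10 mm high, tapering from radius 14 to 8 mm. Underside: socket of radius 16 mm, 12 mm deep, that fits over any round spigot. Origin: centre of the underside; z up along its axis. About 0.08 kg.
- lantern: lantern, same plastic with dark panes, loose, upright at the start: straight drum 40 mm in diameter and 28 mm high (the part to grip) under a domed roof of the same diameter with a small ball on top, 49 mm high in all; no spigot. Underside: socket of radius 16 mm, 12 mm deep, that fits over any round spigot. Origin: centre of the underside; z up along its axis. About 0.05 kg.
- round_plinth: round stepped plinth of the lighthouse, same plastic, fixed to the table: 90 mm in diameter below, 76 mm above, flat top 24 mm above the table; on its top a spigot 10 mm high, tapering from radius 14 to 8 mm. Origin: centre of the underside, on the table; z up.
- square_plinth: square stepped plinth of another model, same plastic, fixed to the table: 80 mm square, flat top at 24 mm, with a square spigot 26 mm wide and 10 mm high. Not used. Origin: centre of the underside; z up.
- paint_jar: round paint jar, 34 mm in diameter, 48 mm high, dark with a white cap, loose; leave it alone. Origin: centre of the underside.
- cement_bottle: square cement bottle, 36 mm wide, 56 mm high, amber with a round orange cap, loose; leave it alone. Origin: centre of the underside.
- tall_jar: round paint jar, 32 mm in diameter, 60 mm high, brown-red with a black cap, loose; leave it alone. Origin: centre of the underside.
Mind the look-alikes: they are no part of the job. What is shaped like the lower but brown or green is not meant.

How it is judged:
On the way, in this order (a step that is already met when the one before it is completed fails the run):
1. the wide tower section is seated on the round plinth and let go (horizontal distance between lower and round_plinth below 0.006 m and z of lower in the frame of round_plinth between 0.021 and 0.027 m and angle between lower's own z axis and vertical below 0.07 rad and contact force between lower and the fingers below 0.05 N), for 0.2 s.
2. the narrow tower section is seated on the wide one and let go (horizontal distance between upper and lower below 0.006 m and z of upper in the frame of lower between 0.047 and 0.053 m and angle between upper's own z axis and vertical below 0.07 rad and contact force between upper and the fingers below 0.05 N), for 0.2 s.
3. the gallery is seated on the narrow section and let go (horizontal distance between gallery and upper below 0.006 m and z of gallery in the frame of upper between 0.042 and 0.048 m and angle between gallery's own z axis and vertical below 0.07 rad and contact force between gallery and the fingers below 0.05 N), for 0.2 s.
4. the lantern is seated on the gallery and let go (horizontal distance between lantern and gallery below 0.006 m and z of lantern in the frame of gallery between 0.041 and 0.047 m and angle between lantern's own z axis and vertical below 0.07 rad and contact force between lantern and the fingers below 0.05 N), for 0.2 s.
At the end, for the whole second after the job is handed in: From the round plinth upwards stand the wide section, the narrow section, the gallery and the lantern, each within 6 mm of the axis of the one below, seated to within 3 mm of its full depth, upright within 0.07 rad, released and at rest (all of step 1 and all of step 2 and all of step 3 and all of step 4 and linear speed of each of lower, upper, gallery, lantern below 0.02 m/s); the robot touches nothing.
It fails at once if a paint jar or the cement bottle is shifted by more than 30 mm or knocked over (distance of any of paint_jar, cement_bottle, tall_jar from where it was at the start of the episode above 0.03 m or angle between any of paint_jar, cement_bottle, tall_jar's own z axis and vertical above 0.5 rad).
It also fails if it takes over 93 s, if anything falls off the work surface, if the arm or the gripper's body presses on something with over 40 N, if the wrist force passes 120 N, or if a joint passes its speed limit or range.

## Working session

There is one attempt and no reset: what is moved stays moved. The work goes in short steps, Python scripts to look and compute and a tool call to move; the robot and the scene stay as the last step left them, time stands still between calls to the robot, and variables do not carry over. Pictures are saved under pics/ and viewed, and the job is handed in when it is done.

Besides the shell and the picture viewer there is one more tool, called after ">>>" as name(argument=value, ...) on one line, values as JSON. drive_tool: Moves the arm, as the interface text tells. Its arguments: {"type":"object","properties":{"grip":{"type":"array"},"offset":{"type":"array"},"delta_rot":{"type":"array"},"squeeze":{"type":"number"}},"required":["grip","offset","delta_rot"]}

```bash
mkdir -p pics; python3 - <<'E'
from workcell import env
import cv2,numpy as np
s=env.get_state()
for k in s: print(k,np.round(s[k],4))
for n in ["scene","top","wrist"]:
    p,d=env.read_camera(n)
    cv2.imwrite(f"pics/{n}0.png",p[:,:,::-1]); np.savez(f"{n}0.npz",p=p,d=d)
    print(n,env.calibration(n),(d>0).mean())
E
```

```text
t 0.0
q [-1.3005  0.5285  1.4339  0.      1.1813 -0.1785]
joint_vel [-0.0009 -0.0015  0.0001 -0.0009  0.0007 -0.0006]
tau [ 8.00000e-04 -4.40043e+01 -1.76589e+01  6.34000e-02  5.84000e-02
 -2.00000e-04]
tool_pos [ 0.271  -0.5624  0.2216]
orientation [-3.1412e+00  2.1000e-03 -1.1220e+00]
ft_force [ 0.5656  0.1531 -0.1572]
torque [ 0.0052  0.0064 -0.0373]
finger_gap 0.0872
scene {'fx': 378.2043740425624, 'fy': 378.2043740425624, 'cx': 254.4293197691796, 'cy': 189.01901848330334, 'rvec': array([ 2.48965249,  0.66042316, -0.22092401]), 'tvec': array([-0.44194961, -0.25670739,  1.1990126 ])} 0.9958750406901041
top {'fx': 381.0544143378174, 'fy': 381.0544143378174, 'cx': 249.12388138711967, 'cy': 188.842217534165, 'rvec': array([ 2.14506245, -2.16141246,  0.16033609]), 'tvec': array([-0.06228001,  0.53102648,  0.80431627])} 0.9959360758463541
wrist {'fx': 319.5116961919646, 'fy': 319.5116961919646, 'cx': 260.1564643979361, 'cy': 191.22741132496017, 'T_tool_cam': array([[ 9.99999703e-01, -7.66655108e-04,  7.26525066e-05,
        -1.30447180e-04],
       [ 7.14464132e-04,  9.58833801e-01,  2.83966954e-01,
        -7.80224548e-02],
       [-2.87366395e-04, -2.83966818e-01,  9.58834065e-01,
        -1.62152494e-01],
       [ 0.00000000e+00,  0.00000000e+00,  0.00000000e+00,
         1.00000000e+00]])} 0.9959716796875
```

View pics/scene0.png

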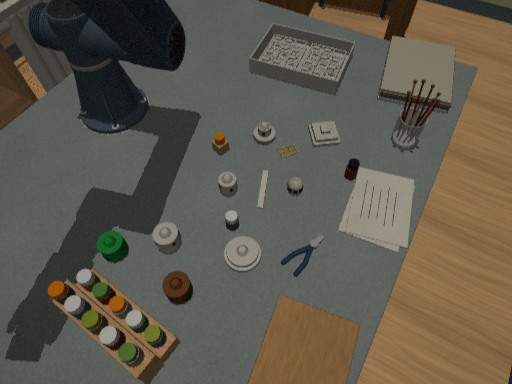

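View pics/top0.png

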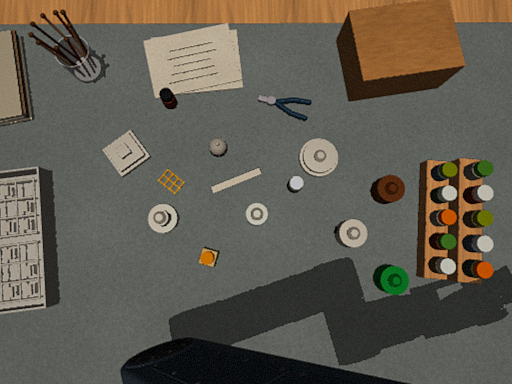

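View pics/wrist0.png

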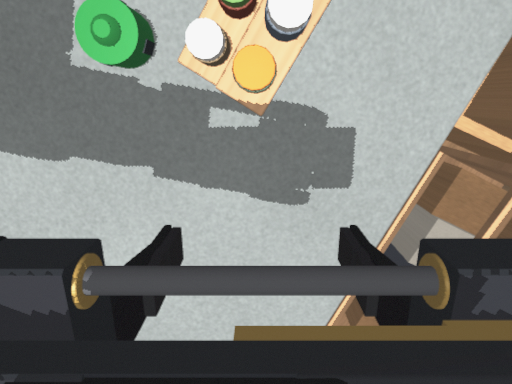

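The top view shows the lower at about (351,234), the upper (257,214), the gallery (162,218), the lantern (218,147) and the round plinth (319,156). The square plinth is at (126,152), the white-capped jar at (296,184), the cement bottle at (208,257) and the tall jar at (168,98). In the scene view the lower is at (166,236), the upper (228,182), the gallery (264,132), the lantern (295,185) and the plinth (242,253).

```bash
cat > h.py <<'E'
import numpy as np,cv2
from scipy.spatial.transform import Rotation as R
from workcell import env
def cam_pose(n,state=None):
    c=env.calibration(n)
    if 'rvec' in c:
        Rm=cv2.Rodrigues(np.array(c['rvec']))[0]; return c,Rm.T,-Rm.T@np.array(c['tvec'])
    T=np.array(c['T_tool_cam']); Rt=R.from_euler('xyz',state['orientation']).as_matrix()
    return c,Rt@T[:3,:3],Rt@T[:3,3]+np.array(state['tool_pos'])
def cloud(n,d,state=None):
    c,Rw,o=cam_pose(n,state)
    v,u=np.mgrid[0:d.shape[0],0:d.shape[1]]
    P=np.stack([(u-c['cx'])/c['fx']*d,(v-c['cy'])/c['fy']*d,d],-1)@Rw.T+o
    P[d<=0]=np.nan
    return P
def ray(n,uv,z,state=None):
    c,Rw,o=cam_pose(n,state)
    r=Rw@np.array([(uv[0]-c['cx'])/c['fx'],(uv[1]-c['cy'])/c['fy'],1.]); return o+r*(z-o[2])/r[2]
E
python3 - <<'E'
from h import *
obj=dict(lower=((351,234),(166,236),.03,50,60),upper=((257,214),(228,182),.024,45,55),gallery=((162,218),(264,132),.033,18,54),lantern=((218,147),(295,185),.02,30,49),plinth=((319,156),(242,253),.045,24,34),jar=((296,184),(231,217),.017,48,48),cement=((208,257),(220,142),.018,45,56),tall=((168,98),(351,169),.016,60,60),square=((126,152),(323,132),.04,24,34))
for i,n in enumerate(["top","scene"]):
    d=np.load(n+"0.npz")['d']; P=cloud(n,d)
    for k,o in obj.items():
        u,v=o[i]; seed=P[v,u]
        m=np.hypot(P[...,0]-seed[0],P[...,1]-seed[1])<o[2]+.02
        q=P[m]
        out=[]
        zt=np.nanpercentile(q[:,2],99)
        for h in o[3:]:
            b=q[np.abs(q[:,2]-h/1000)<.004][:,:2]
            if len(b)>4:
                c,r=cv2.minEnclosingCircle(b.astype(np.float32)); out.append((h,len(b),np.round(c,4),round(r,4)))
        print(n,k,np.round(seed,4),"ztop",round(zt,4),"table",round(np.nanpercentile(q[:,2],5),4),out)
E
```

```text
top lower [ 0.4293 -0.2813  0.0594] ztop 0.0605 table -0.0026 [(50, 509, array([ 0.4323, -0.2889]), 0.0307), (60, 84, array([ 0.4325, -0.2881]), 0.0118)]
top upper [ 0.4736 -0.0826  0.0533] ztop 0.0554 table -0.0028 [(45, 281, array([ 0.4758, -0.0822]), 0.024), (55, 83, array([ 0.476 , -0.0833]), 0.0123)]
top gallery [0.4667 0.1209 0.0526] ztop 0.0537 table -0.0031 [(18, 423, array([0.4698, 0.1279]), 0.0332), (54, 75, array([0.4695, 0.1273]), 0.0113)]
top lantern [0.6248 0.0024 0.0411] ztop 0.0455 table -0.0029 [(30, 72, array([0.6324, 0.0042]), 0.02), (49, 10, array([0.6304, 0.0032]), 0.0046)]
top plinth [ 0.604  -0.2237  0.036 ] ztop 0.0335 table -0.0022 [(24, 748, array([ 0.6085, -0.2278]), 0.0381), (34, 77, array([ 0.6083, -0.2268]), 0.0121)]
top jar [ 0.5394 -0.1691  0.0459] ztop 0.0494 table -0.0025 [(48, 147, array([ 0.5437, -0.1703]), 0.0153), (48, 147, array([ 0.5437, -0.1703]), 0.0153)]
top cement [0.3836 0.0218 0.0542] ztop 0.057 table -0.003 [(56, 138, array([0.3833, 0.024 ]), 0.0138)]
top tall [0.7322 0.1123 0.06  ] ztop 0.0613 table -0.0028 [(60, 126, array([0.7444, 0.1
[... 873 characters left out ...]
 -0.0023 [(24, 660, array([ 0.6094, -0.2293]), 0.0383), (34, 64, array([ 0.6096, -0.2308]), 0.0125)]
scene jar [ 0.5457 -0.1737  0.0459] ztop 0.0498 table -0.003 [(48, 109, array([ 0.5443, -0.1723]), 0.0156), (48, 109, array([ 0.5443, -0.1723]), 0.0156)]
scene cement [0.3941 0.0119 0.0487] ztop 0.0564 table -0.0029 [(45, 22, array([0.3866, 0.0205]), 0.0132), (56, 62, array([0.3849, 0.0225]), 0.0152)]
scene tall [0.7448 0.104  0.0463] ztop 0.0612 table -0.0033 [(60, 78, array([0.746 , 0.1163]), 0.0147), (60, 78, array([0.746 , 0.1163]), 0.0147)]
scene square [0.6227 0.2021 0.0286] ztop 0.0344 table -0.0031 [(24, 320, array([0.6234, 0.2147]), 0.0447), (34, 62, array([0.6229, 0.2134]), 0.0171)]
```

```bash
cat >> h.py <<'E'
def go(x,y,z,yaw=None):
    s=env.get_state(); Rt=R.from_euler('xyz',s['orientation'])
    off=Rt.inv().apply(np.array([x,y,z])-np.array(s['tool_pos']))
    yaw=s['orientation'][2] if yaw is None else yaw
    rv=(Rt.inv()*R.from_euler('xyz',[np.pi,0,yaw])).as_rotvec()
    print('t',round(s['t'],2),'pos',np.round(s['tool_pos'],4),'ori',np.round(s['orientation'],4),'F',np.round(s['ft_force'],2),'gap',round(float(s['finger_gap']),4))
    print('off',np.round(off,4),'rot',np.round(rv,4))
E
python3 -c "
from h import *
go(.433,-.2897,.16,.85)"
```

```text
t 0.15 pos [ 0.271  -0.5626  0.2218] ori [-3.1413e+00  1.6000e-03 -1.1221e+00] F [ 1.1   0.18 -0.19] gap 0.0873
off [-0.1755 -0.2643  0.0621] rot [-1.8000e-03  8.0000e-04 -1.9721e+00]
```

>>> drive_tool(grip=[0,0,0,0,0,0,0,0,0,0,0,0], offset=[[-0.1755,-0.2643,0.062],[-0.1755,-0.2643,0.062],[-0.1755,-0.2643,0.062],[-0.1755,-0.2643,0.062],[-0.1755,-0.2643,0.062],[-0.1755,-0.2643,0.062],[-0.1755,-0.2643,0.062],[-0.1755,-0.2643,0.062],[-0.1755,-0.2643,0.062],[-0.1755,-0.2643,0.062],[-0.1755,-0.2643,0.062],[-0.1755,-0.2643,0.062]], delta_rot=[[0,0,-1.972],[0,0,-1.972],[0,0,-1.972],[0,0,-1.972],[0,0,-1.972],[0,0,-1.972],[0,0,-1.972],[0,0,-1.972],[0,0,-1.972],[0,0,-1.972],[0,0,-1.972],[0,0,-1.972]])

```text
t: 1.65
tool_pos: [0.4331, -0.2902, 0.1604]
orientation: [-3.141, -0.0, 0.849]
ft_force: [-0.5, -0.1, 0.0]
finger_gap: 0.0873
```

```bash
cat >> h.py <<'E'
def look(n,name):
    s=env.get_state(); p,d=env.read_camera(n)
    cv2.imwrite(f"pics/{name}.png",p[:,:,::-1]); return p,cloud(n,d,s)
def circ(P,c,rad,h,tol=.004):
    m=(np.hypot(P[...,0]-c[0],P[...,1]-c[1])<rad)&(np.abs(P[...,2]-h)<tol)
    b=P[m][:,:2]
    if len(b)<5: return None
    cc,r=cv2.minEnclosingCircle(b.astype(np.float32)); return len(b),np.round(cc,4),round(r,4)
E
python3 -c "
from h import *
p,P=look('wrist','w1')
print(circ(P,(.433,-.29),.05,.05),circ(P,(.433,-.29),.05,.06))
go(.433,-.2897,.015,.85)"
```

```text
(2831, array([ 0.4321, -0.2874]), 0.0303) (502, array([ 0.4322, -0.2869]), 0.012)
t 1.7 pos [ 0.4331 -0.2902  0.1604] ori [-3.1412e+00 -1.0000e-04  8.4830e-01] F [-0.16 -0.59  0.29] gap 0.0872
off [ 0.0003 -0.0003  0.1454] rot [-0.0004 -0.0001 -0.0017]
```

View pics/w1.png

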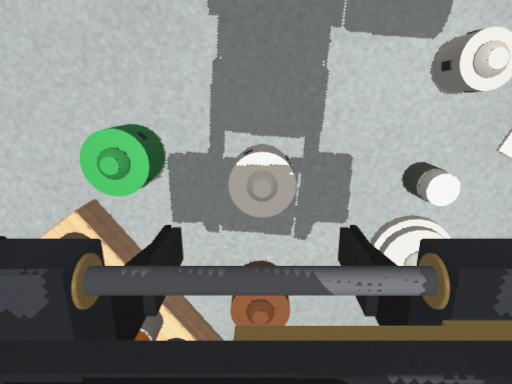

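The wrist picture shows the cream lower section centred between the fingers at about (262,184). Its position agrees with the other views to 2–3 mm, so I'll descend and grip.

>>> drive_tool(grip=[0,0,0,0,0,200,255,255,255,255,255,255], offset=[[0.001,-0.0015,0.05],[0.001,-0.0015,0.1],[0.001,-0.0015,0.13],[0.001,-0.0015,0.145],[0.001,-0.0015,0.145],[0.001,-0.0015,0.145],[0.001,-0.0015,0.145],[0.001,-0.0015,0.145],[0.001,-0.0015,0.145],[0.001,-0.0015,0.145],[0.001,-0.0015,0.145],[0.001,-0.0015,0.145]], delta_rot=[[0,0,0],[0,0,0],[0,0,0],[0,0,0],[0,0,0],[0,0,0],[0,0,0],[0,0,0],[0,0,0],[0,0,0],[0,0,0],[0,0,0]], squeeze=20)

```text
t: 3.2
tool_pos: [0.433, -0.2888, 0.0162]
orientation: [3.14, 0.0, 0.85]
ft_force: [-0.3, 0.4, 5.5]
finger_gap: 0.0596
```

```bash
python3 -c "
from h import *
go(.6085,-.228,.13,.85)"
```

```text
t 3.2 pos [ 0.433  -0.2888  0.0162] ori [3.1404 0.     0.8499] F [-0.28  0.44  5.45] gap 0.0596
off [ 0.1615  0.0918 -0.1136] rot [ 0.0012  0.     -0.0001]
```

>>> drive_tool(grip=[255,255,255,255,255,255,255,255,255,255,255], offset=[[0,0,-0.03],[0,0,-0.08],[0,0,-0.114],[0.05,0.05,-0.114],[0.1,0.1,-0.114],[0.14,0.15,-0.114],[0.1615,0.18,-0.114],[0.1615,0.18,-0.114],[0.1615,0.18,-0.114],[0.1615,0.18,-0.114],[0.1615,0.18,-0.114]], delta_rot=[[0,0,0],[0,0,0],[0,0,0],[0,0,0],[0,0,0],[0,0,0],[0,0,0],[0,0,0],[0,0,0],[0,0,0],[0,0,0]])

```text
t: 4.58
tool_pos: [0.6734, -0.2862, 0.1297]
orientation: [-3.141, 0.0, 0.849]
ft_force: [-0.1, -0.7, -1.9]
finger_gap: 0.0596
```

```bash
python3 -c "
from h import *
p,P=look('wrist','w2')
c=(.609,-.2285)
print(circ(P,c,.05,.024),circ(P,c,.03,.034))
go(.6085,-.2277,.10,.85)"
```

```text
(6530, array([ 0.608 , -0.2261]), 0.0381) (697, array([ 0.6084, -0.2261]), 0.0121)
t 4.62 pos [ 0.6737 -0.2862  0.1299] ori [-3.1413e+00  1.0000e-04  8.4910e-01] F [ 0.03  0.32 -1.57] gap 0.0595
off [ 0.0009 -0.0876  0.0299] rot [-0.0003  0.0001 -0.0009]
```

View pics/w2.png

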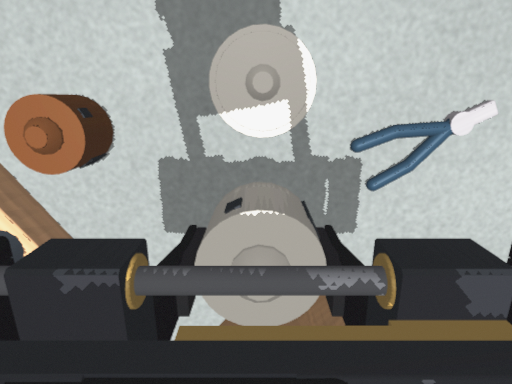

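The picture shows the lower section held upright (drum around (262,250)), with the plinth spigot ahead at (262,82). The plinth offset is the same in all views, so I'll place it.

```bash
python3 -c "
from h import *
go(.609,-.2277,.0395,.85)"
```

```text
t 4.62 pos [ 0.6737 -0.2862  0.1299] ori [-3.1413e+00  1.0000e-04  8.4910e-01] F [ 0.03  0.32 -1.57] gap 0.0595
off [ 0.0012 -0.0872  0.0904] rot [-0.0003  0.0001 -0.0009]
```

>>> drive_tool(grip=[255,255,255,255,255,255,255,255,255,255,255], offset=[[0.001,-0.045,0],[0.001,-0.08,0],[0.001,-0.087,0.02],[0.001,-0.087,0.05],[0.001,-0.087,0.065],[0.001,-0.087,0.075],[0.001,-0.087,0.08],[0.001,-0.087,0.085],[0.001,-0.087,0.09],[0.001,-0.087,0.09],[0.001,-0.087,0.09]], delta_rot=[[0,0,0],[0,0,0],[0,0,0],[0,0,0],[0,0,0],[0,0,0],[0,0,0],[0,0,0],[0,0,0],[0,0,0],[0,0,0]])

```text
t: 6.0
tool_pos: [0.6103, -0.2281, 0.0401]
orientation: [3.14, -0.0, 0.85]
ft_force: [-0.1, -0.6, 1.0]
finger_gap: 0.0599
```

>>> drive_tool(grip=[0,0,0,0,0,0,0,0,0], offset=[[0,0,0],[0,0,0],[0,0,0],[0,0,0],[0,0,0],[0,0,-0.03],[0,0,-0.08],[0,0,-0.13],[0,0,-0.13]], delta_rot=[[0,0,0],[0,0,0],[0,0,0],[0,0,0],[0,0,0],[0,0,0],[0,0,0],[0,0,0],[0,0,0]])

```text
t: 7.12
tool_pos: [0.6128, -0.2295, 0.1747]
orientation: [3.131, -0.002, 0.85]
ft_force: [0.5, 0.1, -0.8]
finger_gap: 0.0869
```

```bash
python3 -c "
from h import *
p,P=look('top','t1'); p2,P2=look('scene','s1')
for n,Q in(('top',P),('scene',P2)):
  c=(.609,-.2285)
  print(n,circ(Q,c,.04,.074),circ(Q,c,.03,.084),circ(Q,(.476,-.083),.03,.055))
go(.4758,-.0825,.15,.85)"
```

```text
top None None None
scene (422, array([ 0.6096, -0.2299]), 0.0309) (69, array([ 0.6101, -0.2298]), 0.0119) None
t 7.22 pos [ 0.6097 -0.2277  0.1699] ori [ 3.1411e+00 -1.0000e-04  8.5000e-01] F [0.83 0.2  0.81] gap 0.0869
off [ 0.0207 -0.1964  0.0198] rot [ 0.0005 -0.0001  0.    ]
```

View pics/s1.png

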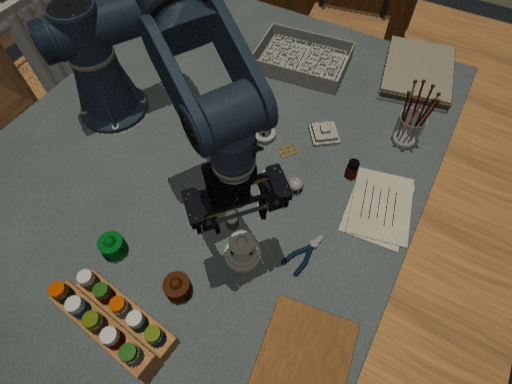

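The lower is seated: its spigot level is 84 mm and it lies within 1 mm of the plinth axis in the same view. The scene view at (242,250) shows it upright. Next is the upper.

>>> drive_tool(grip=[0,0,0,0,0,0,0], offset=[[0.005,-0.05,0],[0.01,-0.1,0],[0.015,-0.15,0.01],[0.02,-0.19,0.02],[0.0207,-0.1964,0.02],[0.0207,-0.1964,0.02],[0.0207,-0.1964,0.02]], delta_rot=[[0,0,0],[0,0,0],[0,0,0],[0,0,0],[0,0,0],[0,0,0],[0,0,0]])

```text
t: 8.1
tool_pos: [0.4774, -0.0838, 0.1495]
orientation: [3.14, -0.0, 0.849]
ft_force: [1.0, 0.0, 0.3]
finger_gap: 0.0869
```

```bash
python3 -c "
from h import *
p,P=look('wrist','w3')
c=(.476,-.083)
print(circ(P,c,.05,.045),circ(P,c,.03,.055))
go(.4758,-.0822,.012,.85)"
```

```text
(1661, array([ 0.4754, -0.0801]), 0.0242) (534, array([ 0.4752, -0.0802]), 0.012)
t 8.15 pos [ 0.4774 -0.0838  0.1496] ori [ 3.1399e+00 -5.0000e-04  8.4920e-01] F [ 0.45 -0.57  0.21] gap 0.0872
off [ 1.000e-04 -2.500e-03  1.376e-01] rot [ 0.0016 -0.0005 -0.0008]
```

View pics/w3.png

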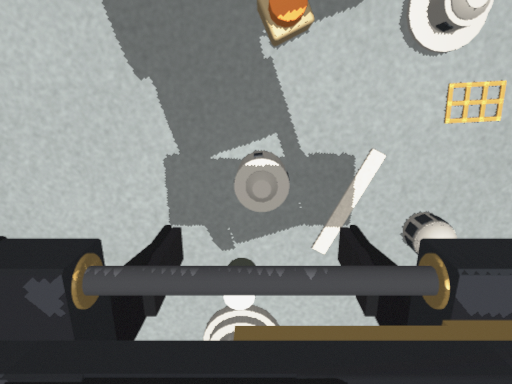

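The upper is centred at (262,186) and the area is clear except for a thin flat strip to the right.

>>> drive_tool(grip=[0,0,0,0,0,200,255,255,255,255,255,255], offset=[[0,-0.0025,0.05],[0,-0.0025,0.1],[0,-0.0025,0.125],[0,-0.0025,0.1375],[0,-0.0025,0.1375],[0,-0.0025,0.1375],[0,-0.0025,0.1375],[0,-0.0025,0.1375],[0,-0.0025,0.1375],[0,-0.0025,0.1375],[0,-0.0025,0.1375],[0,-0.0025,0.1375]], delta_rot=[[0,0,0],[0,0,0],[0,0,0],[0,0,0],[0,0,0],[0,0,0],[0,0,0],[0,0,0],[0,0,0],[0,0,0],[0,0,0],[0,0,0]])

```text
t: 9.65
tool_pos: [0.4742, -0.081, 0.0123]
orientation: [3.141, -0.0, 0.85]
ft_force: [-0.1, 0.4, 4.0]
finger_gap: 0.0476
```

```bash
python3 -c "
from h import *
go(.609,-.2277,.13,.85)"
```

```text
t 9.65 pos [ 0.4742 -0.081   0.0123] ori [ 3.1412e+00 -2.0000e-04  8.5000e-01] F [-0.05  0.39  4.02] gap 0.0476
off [-0.0212  0.1981 -0.1177] rot [ 0.0004 -0.0002  0.    ]
```

```bash
python3 -c "
from h import *
go(.6078,-.2262,.13,.85)
go(.6078,-.2262,.0855,.85)"
```

```text
t 9.65 pos [ 0.4742 -0.081   0.0123] ori [ 3.1412e+00 -2.0000e-04  8.5000e-01] F [-0.05  0.39  4.02] gap 0.0476
off [-0.0209  0.1962 -0.1177] rot [ 0.0004 -0.0002  0.    ]
t 9.65 pos [ 0.4742 -0.081   0.0123] ori [ 3.1412e+00 -2.0000e-04  8.5000e-01] F [-0.05  0.39  4.02] gap 0.0476
off [-0.0209  0.1962 -0.0732] rot [ 0.0004 -0.0002  0.    ]
```

>>> drive_tool(grip=[255,255,255,255,255,255,255,255,255,255], offset=[[0,0,-0.03],[0,0,-0.08],[0,0,-0.118],[-0.005,0.05,-0.118],[-0.01,0.1,-0.118],[-0.015,0.15,-0.118],[-0.02,0.18,-0.118],[-0.021,0.196,-0.118],[-0.021,0.196,-0.118],[-0.021,0.196,-0.118]], delta_rot=[[0,0,0],[0,0,0],[0,0,0],[0,0,0],[0,0,0],[0,0,0],[0,0,0],[0,0,0],[0,0,0],[0,0,0]])

```text
t: 10.9
tool_pos: [0.6062, -0.2251, 0.1293]
orientation: [-3.139, 0.0, 0.85]
ft_force: [-0.8, -0.1, 0.1]
finger_gap: 0.0474
```

```bash
python3 -c "
from h import *
p,P=look('wrist','w4'); p,P=look('scene','s2')
go(.6078,-.2262,.0855,.85)"
```

```text
t 11.0 pos [ 0.6064 -0.2251  0.1297] ori [-3.1397e+00  3.0000e-04  8.5060e-01] F [-0.61  1.13 -0.88] gap 0.0475
off [0.0001 0.0019 0.0442] rot [-0.0019  0.0003  0.0006]
```

View pics/w4.png

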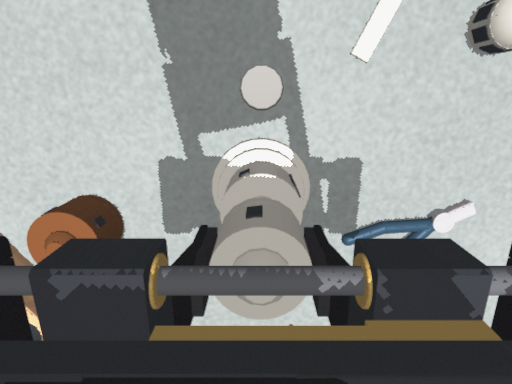

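View pics/s2.png

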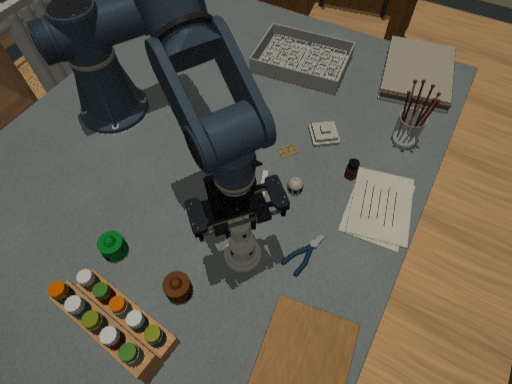

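The upper is held in line above the lower: its front face is at (262,212), over the drum at (262,190). I'll correct by 2 mm along tool y and lower it.

>>> drive_tool(grip=[255,255,255,255,255,255,255,255], offset=[[0,0.002,0.015],[0,0.002,0.025],[0,0.002,0.03],[0,0.002,0.035],[0,0.002,0.04],[0,0.002,0.044],[0,0.002,0.044],[0,0.002,0.044]], delta_rot=[[0,0,0],[0,0,0],[0,0,0],[0,0,0],[0,0,0],[0,0,0],[0,0,0],[0,0,0]])

```text
t: 12.0
tool_pos: [0.6092, -0.2276, 0.0863]
orientation: [3.141, -0.0, 0.85]
ft_force: [-0.3, -0.5, 1.0]
finger_gap: 0.0476
```

>>> drive_tool(grip=[0,0,0,0,0,0,0,0,0], offset=[[0,0,0],[0,0,0],[0,0,0],[0,0,0],[0,0,0],[0,0,-0.03],[0,0,-0.08],[0,0,-0.11],[0,0,-0.11]], delta_rot=[[0,0,0],[0,0,0],[0,0,0],[0,0,0],[0,0,0],[0,0,0],[0,0,0],[0,0,0],[0,0,0]])

```text
t: 13.12
tool_pos: [0.6107, -0.2284, 0.1993]
orientation: [3.135, -0.001, 0.85]
ft_force: [-1.0, 0.7, -1.6]
finger_gap: 0.0873
```

```bash
python3 -c "
from h import *
p2,P2=look('scene','s3')
c=(.61,-.23)
print(circ(P2,c,.04,.119),circ(P2,c,.03,.129), circ(P2,c,.04,.074))
go(.47,.1267,.15,.85)"
```

```text
(269, array([ 0.6106, -0.2306]), 0.0244) (69, array([ 0.6115, -0.2307]), 0.0115) (135, array([ 0.6111, -0.2305]), 0.0296)
t 13.18 pos [ 0.6094 -0.2277  0.1971] ori [ 3.1392e+00 -5.0000e-04  8.5010e-01] F [0.47 0.44 0.16] gap 0.0873
off [ 0.1743 -0.3387  0.0464] rot [ 0.0024 -0.0005  0.0001]
```

View pics/s3.png

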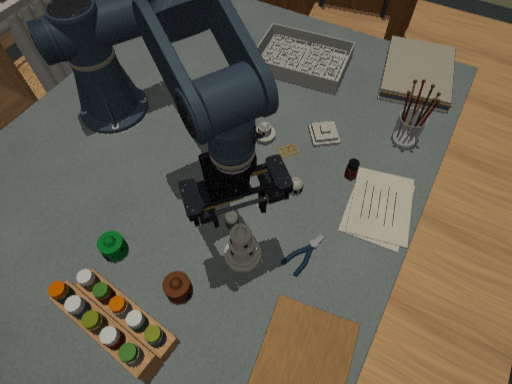

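The upper is seated: its spigot level is 129 mm and its axis is within 1 mm of the lower's. Now the gallery.

>>> drive_tool(grip=[0,0,0,0,0,0,0,0,0,0,0], offset=[[0.025,-0.05,0],[0.05,-0.1,0],[0.075,-0.15,0],[0.1,-0.2,0.01],[0.125,-0.25,0.02],[0.15,-0.3,0.035],[0.17,-0.33,0.046],[0.1743,-0.34,0.046],[0.1743,-0.34,0.046],[0.1743,-0.34,0.046],[0.1743,-0.34,0.046]], delta_rot=[[0,0,0],[0,0,0],[0,0,0],[0,0,0],[0,0,0],[0,0,0],[0,0,0],[0,0,0],[0,0,0],[0,0,0],[0,0,0]])

```text
t: 14.55
tool_pos: [0.4694, 0.1268, 0.1503]
orientation: [3.141, -0.001, 0.848]
ft_force: [0.2, -0.3, 0.4]
finger_gap: 0.087
```

```bash
python3 -c "
from h import *
p,P=look('wrist','w5')
c=(.47,.1265)
print(circ(P,c,.05,.018),circ(P,c,.05,.044),circ(P,c,.03,.054))
go(.47,.1267,.0215,.85)"
```

```text
(2142, array([0.4695, 0.1299]), 0.0332) (626, array([0.4694, 0.1298]), 0.0183) (523, array([0.4689, 0.1302]), 0.0121)
t 14.6 pos [0.4693 0.1269 0.1503] ori [ 3.1409e+00 -4.0000e-04  8.4830e-01] F [-0.    0.12  0.27] gap 0.0873
off [0.0003 0.0006 0.1288] rot [ 0.0007 -0.0004 -0.0017]
```

View pics/w5.png

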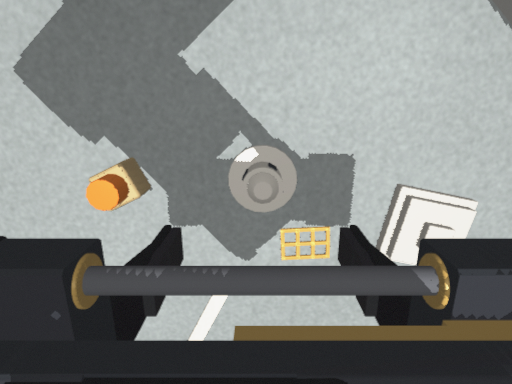

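The gallery is at (263,182) between the fingers. The cement bottle (107,190) and square plinth (435,225) are clear of them.

>>> drive_tool(grip=[0,0,0,0,0,200,255,255,255,255,255,255], offset=[[0.001,-0.0005,0.05],[0.001,-0.0005,0.1],[0.001,-0.0005,0.12],[0.001,-0.0005,0.128],[0.001,-0.0005,0.128],[0.001,-0.0005,0.128],[0.001,-0.0005,0.128],[0.001,-0.0005,0.128],[0.001,-0.0005,0.128],[0.001,-0.0005,0.128],[0.001,-0.0005,0.128],[0.001,-0.0005,0.128]], delta_rot=[[0,0,0],[0,0,0],[0,0,0],[0,0,0],[0,0,0],[0,0,0],[0,0,0],[0,0,0],[0,0,0],[0,0,0],[0,0,0],[0,0,0]])

```text
t: 16.1
tool_pos: [0.4689, 0.129, 0.022]
orientation: [3.142, -0.0, 0.85]
ft_force: [-0.4, -0.6, 0.4]
finger_gap: 0.0351
```

```bash
python3 -c "
from h import *
go(.609,-.2277,.19,.85)"
```

```text
t 16.1 pos [0.4689 0.129  0.022 ] ori [ 3.1416e+00 -1.0000e-04  8.5000e-01] F [-0.42 -0.56  0.37] gap 0.0351
off [-0.1755  0.3407 -0.168 ] rot [ 0.     -0.0001  0.    ]
```

>>> drive_tool(grip=[255,255,255,255,255,255,255,255,255,255,255,255], offset=[[0,0,-0.03],[0,0,-0.08],[0,0,-0.13],[-0.025,0.05,-0.168],[-0.05,0.1,-0.168],[-0.075,0.15,-0.168],[-0.1,0.2,-0.168],[-0.13,0.25,-0.168],[-0.155,0.3,-0.168],[-0.17,0.33,-0.168],[-0.1755,0.34,-0.168],[-0.1755,0.34,-0.168]], delta_rot=[[0,0,0],[0,0,0],[0,0,0],[0,0,0],[0,0,0],[0,0,0],[0,0,0],[0,0,0],[0,0,0],[0,0,0],[0,0,0],[0,0,0]])

```text
t: 17.6
tool_pos: [0.6077, -0.2268, 0.1894]
orientation: [-3.139, 0.0, 0.849]
ft_force: [0.1, 0.4, -1.5]
finger_gap: 0.0355
```

>>> drive_tool(grip=[255,255], offset=[[0,0,0],[0,0,0]], delta_rot=[[0,0,0],[0,0,0]])

```text
t: 17.85
tool_pos: [0.608, -0.2256, 0.1902]
orientation: [-3.141, -0.0, 0.852]
ft_force: [0.3, -0.2, -0.9]
finger_gap: 0.0359
```

```bash
python3 -c "
from h import *
p,P=look('wrist','w6')
go(.6087,-.2271,.1405,.85)"
```

```text
t 17.9 pos [ 0.6082 -0.2259  0.1903] ori [-3.1411 -0.      0.8515] F [-0.5  -0.51 -1.05] gap 0.0356
off [-0.0006  0.0012  0.0498] rot [-0.0005 -0.      0.0015]
```

View pics/w6.png

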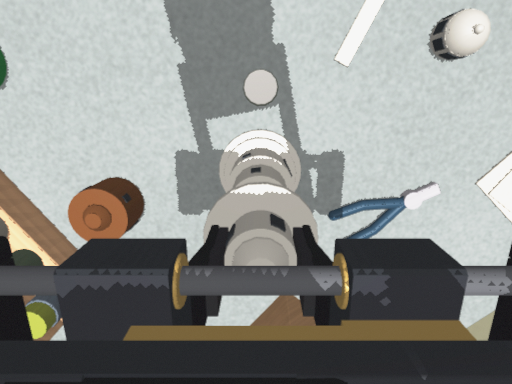

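The gallery is held level, its deck centred at about (261,215), directly above the tower. I'll lower it.

>>> drive_tool(grip=[255,255,255,255,255,255,255,255,255], offset=[[-0.0005,0.001,0.015],[-0.0005,0.001,0.03],[-0.0005,0.001,0.036],[-0.0005,0.001,0.041],[-0.0005,0.001,0.045],[-0.0005,0.001,0.048],[-0.0005,0.001,0.05],[-0.0005,0.001,0.05],[-0.0005,0.001,0.05]], delta_rot=[[0,0,0],[0,0,0],[0,0,0],[0,0,0],[0,0,0],[0,0,0],[0,0,0],[0,0,0],[0,0,0]])

```text
t: 19.02
tool_pos: [0.6091, -0.2285, 0.1411]
orientation: [3.14, -0.0, 0.85]
ft_force: [-1.4, 0.4, 5.3]
finger_gap: 0.0355
```

>>> drive_tool(grip=[0,0,0,0,0,0,0,0,0], offset=[[0,0,0],[0,0,0],[0,0,0],[0,0,0],[0,0,0],[0,0,-0.03],[0,0,-0.07],[0,0,-0.1],[0,0,-0.1]], delta_rot=[[0,0,0],[0,0,0],[0,0,0],[0,0,0],[0,0,0],[0,0,0],[0,0,0],[0,0,0],[0,0,0]])

```text
t: 20.15
tool_pos: [0.6105, -0.2292, 0.2431]
orientation: [3.135, -0.001, 0.85]
ft_force: [-0.6, -0.3, -0.0]
finger_gap: 0.0872
```

```bash
python3 -c "
from h import *
p2,P2=look('scene','s4')
c=(.61,-.23)
print(circ(P2,c,.045,.137),circ(P2,c,.04,.163),circ(P2,c,.03,.173))
go(.6325,.0032,.14,.85)"
```

```text
(385, array([ 0.61  , -0.2311]), 0.0331) (120, array([ 0.6101, -0.2309]), 0.0185) (83, array([ 0.61  , -0.2325]), 0.0121)
t 20.2 pos [ 0.6093 -0.2285  0.2409] ori [ 3.1393e+00 -4.0000e-04  8.5010e-01] F [-0.51  0.39 -0.76] gap 0.0874
off [ 0.1894 -0.1357  0.1007] rot [ 0.0023 -0.0004  0.0001]
```

View pics/s4.png

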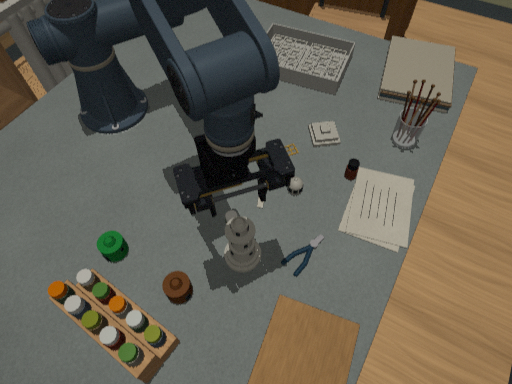

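The gallery is seated: deck at 137 mm, drum top at 163 mm, axis within 1 mm of the upper's. Now the lantern.

>>> drive_tool(grip=[0,0,0,0,0,0,0,0,0], offset=[[0.045,-0.035,0],[0.09,-0.07,0],[0.13,-0.095,0.03],[0.16,-0.12,0.06],[0.1894,-0.136,0.1],[0.1894,-0.136,0.1],[0.1894,-0.136,0.1],[0.1894,-0.136,0.1],[0.1894,-0.136,0.1]], delta_rot=[[0,0,0],[0,0,0],[0,0,0],[0,0,0],[0,0,0],[0,0,0],[0,0,0],[0,0,0],[0,0,0]])

```text
t: 21.32
tool_pos: [0.6324, 0.0025, 0.1413]
orientation: [3.14, -0.001, 0.849]
ft_force: [1.0, -0.7, 0.2]
finger_gap: 0.0871
```

```bash
python3 -c "
from h import *
p,P=look('wrist','w7')
c=(.6325,.003)
print(circ(P,c,.05,.03),circ(P,c,.05,.036),circ(P,c,.03,.047))
go(.6325,.0035,.004,.85)"
```

```text
(293, array([0.6322, 0.0069]), 0.0205) (756, array([0.6313, 0.0067]), 0.0188) (169, array([0.6325, 0.0075]), 0.0078)
t 21.38 pos [0.6322 0.0026 0.1411] ori [ 3.1399e+00 -1.0000e-03  8.4850e-01] F [-0.55  0.82  0.57] gap 0.0869
off [ 0.0007 -0.0006  0.1371] rot [ 0.0017 -0.001  -0.0015]
```

View pics/w7.png

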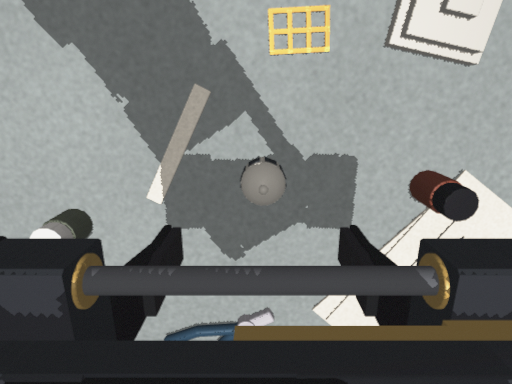

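The lantern is at (263,183). The flat strip and tall jar (455,195) are outside the finger footprints.

>>> drive_tool(grip=[0,0,0,0,0,200,255,255,255,255,255,255], offset=[[0.0015,-0.001,0.05],[0.0015,-0.001,0.1],[0.0015,-0.001,0.128],[0.0015,-0.001,0.136],[0.0015,-0.001,0.136],[0.0015,-0.001,0.136],[0.0015,-0.001,0.136],[0.0015,-0.001,0.136],[0.0015,-0.001,0.136],[0.0015,-0.001,0.136],[0.0015,-0.001,0.136],[0.0015,-0.001,0.136]], delta_rot=[[0,0,0],[0,0,0],[0,0,0],[0,0,0],[0,0,0],[0,0,0],[0,0,0],[0,0,0],[0,0,0],[0,0,0],[0,0,0],[0,0,0]], squeeze=15)

```text
t: 22.88
tool_pos: [0.6319, 0.0056, 0.0041]
orientation: [-3.142, -0.0, 0.85]
ft_force: [-0.4, -0.2, -0.2]
finger_gap: 0.0394
```

```bash
python3 -c "
from h import *
go(.6087,-.2274,.22,.85)"
```

```text
t 22.88 pos [0.6319 0.0056 0.0041] ori [-3.1415 -0.      0.85  ] F [-0.42 -0.21 -0.23] gap 0.0394
off [-0.1903  0.1363 -0.2159] rot [-0.0001 -0.      0.    ]
```

>>> drive_tool(grip=[255,255,255,255,255,255,255,255,255,255,255,255], offset=[[0,0,-0.03],[0,0,-0.08],[0,0,-0.13],[0,0,-0.18],[-0.02,0.015,-0.206],[-0.06,0.045,-0.206],[-0.1,0.075,-0.206],[-0.145,0.105,-0.206],[-0.18,0.13,-0.206],[-0.1905,0.1365,-0.206],[-0.1905,0.1365,-0.206],[-0.1905,0.1365,-0.206]], delta_rot=[[0,0,0],[0,0,0],[0,0,0],[0,0,0],[0,0,0],[0,0,0],[0,0,0],[0,0,0],[0,0,0],[0,0,0],[0,0,0],[0,0,0]])

```text
t: 24.38
tool_pos: [0.6087, -0.2259, 0.2098]
orientation: [-3.14, -0.0, 0.851]
ft_force: [0.1, 0.2, -1.1]
finger_gap: 0.0395
```

>>> drive_tool(grip=[255,255], offset=[[0,0,0],[0,0,0]], delta_rot=[[0,0,0],[0,0,0]])

```text
t: 24.62
tool_pos: [0.609, -0.2265, 0.2101]
orientation: [-3.141, -0.0, 0.852]
ft_force: [-0.3, 0.8, -0.2]
finger_gap: 0.0394
```

```bash
python3 -c "
from h import *
p,P=look('wrist','w8')
go(.6088,-.2276,.1668,.85)"
```

```text
t 24.68 pos [ 0.609  -0.2267  0.2102] ori [-3.1416e+00 -1.0000e-04  8.5130e-01] F [-1.24 -0.06 -0.63] gap 0.0397
off [-0.0008  0.0004  0.0434] rot [-0.     -0.0001  0.0013]
```

View pics/w8.png

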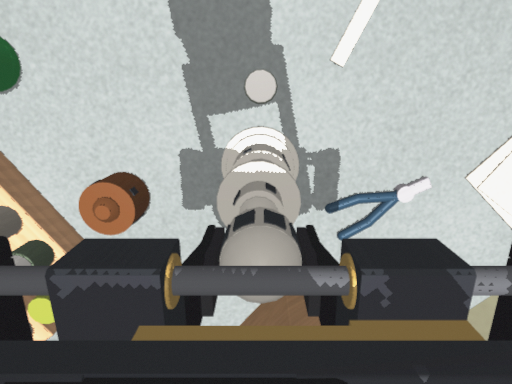

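The lantern is held upright over the gallery, in line at column 260. I'll lower it.

>>> drive_tool(grip=[255,255,255,255,255,255,255,255,255], offset=[[-0.0005,0.0005,0.015],[-0.0005,0.0005,0.025],[-0.0005,0.0005,0.03],[-0.0005,0.0005,0.034],[-0.0005,0.0005,0.038],[-0.0005,0.0005,0.041],[-0.0005,0.0005,0.0435],[-0.0005,0.0005,0.0435],[-0.0005,0.0005,0.0435]], delta_rot=[[0,0,0],[0,0,0],[0,0,0],[0,0,0],[0,0,0],[0,0,0],[0,0,0],[0,0,0],[0,0,0]])

```text
t: 25.8
tool_pos: [0.6091, -0.2286, 0.167]
orientation: [3.14, -0.0, 0.85]
ft_force: [0.0, -0.2, 1.4]
finger_gap: 0.0394
```

>>> drive_tool(grip=[0,0,0,0,0,0,0,0,0,0,0], offset=[[0,0,0],[0,0,0],[0,0,0],[0,0,0],[0,0,0],[0,0,-0.03],[0,0,-0.07],[0,0,-0.1],[0,-0.05,-0.1],[0,-0.1,-0.1],[0,-0.1,-0.1]], delta_rot=[[0,0,0],[0,0,0],[0,0,0],[0,0,0],[0,0,0],[0,0,0],[0,0,0],[0,0,0],[0,0,0],[0,0,0],[0,0,0]])

```text
t: 27.18
tool_pos: [0.5299, -0.1592, 0.2663]
orientation: [-3.137, 0.001, 0.852]
ft_force: [-0.2, -0.6, -0.1]
finger_gap: 0.087
```

>>> drive_tool(grip=[0,0], offset=[[0,0,0],[0,0,0]], delta_rot=[[0,0,0],[0,0,0]])

```text
t: 27.42
tool_pos: [0.5349, -0.1634, 0.2668]
orientation: [3.14, -0.0, 0.85]
ft_force: [0.1, 0.0, -0.2]
finger_gap: 0.0871
```

```bash
python3 -c "
from h import *
p2,P2=look('scene','s5')
c=(.61,-.23)
print(circ(P2,c,.045,.137),circ(P2,c,.04,.188),circ(P2,c,.03,.21),np.nanmax(P2[200:270,220:265,2]))
print(circ(P2,(.544,-.171),.03,.048),circ(P2,(.384,.022),.03,.056),circ(P2,(.745,.117),.03,.06))
go(.6,.0,.22)"
```

```text
(355, array([ 0.6101, -0.2311]), 0.033) (61, array([ 0.6109, -0.2324]), 0.0206) (30, array([ 0.6128, -0.232 ]), 0.0093) 0.21244493662298336
(33, array([ 0.5394, -0.1727]), 0.013) (38, array([0.3807, 0.0261]), 0.0127) (79, array([0.7452, 0.1169]), 0.0149)
t 27.48 pos [ 0.5348 -0.1634  0.2666] ori [ 3.1404e+00 -2.0000e-04  8.4950e-01] F [1.3  0.29 0.51] gap 0.0871
off [ 0.1658 -0.059   0.0466] rot [ 0.0012 -0.0002 -0.    ]
```

View pics/s5.png

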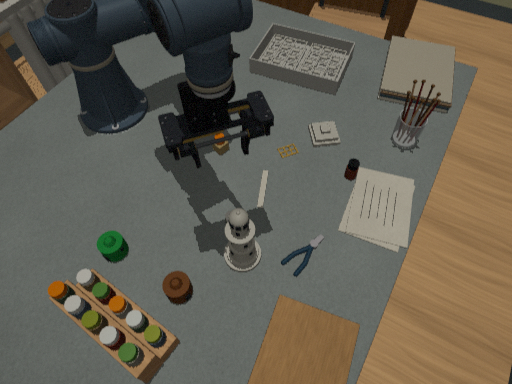

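The scene view shows the complete tower standing upright (lantern at (238,216), base at (242,255)). Its top is at 212 mm, as expected, and the gripper is well clear.

```bash
python3 -c "
from workcell import env
print(env.sign_off())"
```

```text
the job is handed in; nothing more can be done
None
```

The lighthouse is built on the round plinth in the required order: wide section, narrow section, gallery, lantern. Each part was let go before the next was fetched. I handed it in at about 27.5 s of the 93 s allowed.

**Last checks:**
- **Height:** the scene camera puts the tower top at 212 mm, the expected full height. At each placing the tool also stopped within about 0.5 mm of the fully seated height.
- **Alignment:** each part's axis measured within about 2 mm of the one below. The tower looked upright in the last picture.
- **Robot:** the gripper was open and about 10 cm to the side of the tower, well above the table, touching nothing.

**Not fully checked:**
- **Camera disagreement:** the wrist camera and the fixed cameras differed by 2–4 mm in position throughout. I averaged between them, and the spigots took up the rest.
- **Jars and bottle:** the tall jar measured as unmoved. In the last view the white-capped jar and the cement bottle were partly hidden, and read 5 mm off their starting positions. I put that down to the hidden parts, since I never touched them.
- **Verdict:** the sign-off reports none, so I can't confirm a pass.

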